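# Square up a frame corner with a rafter square and hold it

### The job

The frame corner on the assembly board has its stud on one screw only, leaning inward. Put the small wood scrap lying in the corner into the pine box, then pick up the orange rafter square and press its right-angled corner fully home into the inside corner of the frame, swinging the stud out until one leg of the square lies tight along the plate and the other tight along the stud. Finish while still gripping the square and pressing it steadily against both, holding the stud square for the second screw; leave the tape measure and the other tools where they are.

Things in the scene. Friction and masses are not known exactly. Their poses are not given: they have to be found in the camera images.
- rafter_square: loose orange plastic triangle lying flat, 0.16 kg, legs 180 mm. Origin: underside, below the middle of its long bar (hypotenuse), the place to grip: bar 22 mm wide, 14 mm thick, 204 mm long, running along (1,-1,0) of the body; grip across it, along (1,1,0), one finger outside, one in the 45 mm opening behind it. x runs along the plain leg, y along the fence leg, z up
- square_corner (a point): tip of the square's right angle on its underside, at (-82.2,-82.2,0) mm of the body, axes alike. From it the plain leg (22 wide, 10 mm thick) runs along +x, the fence leg (14 wide, 24 mm high) along +y, tips blunt at 170 mm. Their outer edges are the working edges: seated, +x lies along the stud, +y along the plate, so its yaw is the board's plus half a turn
- assembly_board: fixed plywood board 302 x 287 mm, 12 mm thick (its top is 12 mm above the worktop), that carries the frame corner. Origin: on the worktop straight below the inside corner; x points from the corner out through the plate (away from the robot at yaw 0), y out through the stud (to the left). The square seats in its -x, -y quadrant
- inside_corner (a point): the inside corner of the frame (when square) at the top of the board: meeting point of the plate's inner face and the stud's inner face; axes as the board's
- plate: wooden plate of the frame, 45 mm wide, 38 mm high, screwed down to the board. Origin: the inside corner, at board height. Its inner face is the plane x = 0 and runs 210 mm along -y; axes as the board's
- stud: wooden stud, 45 mm wide, 38 mm high, its inner side 230 mm long, half-lapped onto the plate's left end. It turns stiffly on one upright screw. Origin: on the screw's axis, 22.5 mm outside both inner faces, at board height; it runs along its own -x, its inner face is its plane y = -22.5 mm
- stud_pivot (a joint): turn of the stud on its screw in rad: 0 is square to the plate, positive leans inward (starts at 0.05 to 0.13, its free end up to 30 mm inward). Stiff: some 4 N at the free end turn it, and it stays where it is left, so it can also be pushed past square
- offcut_e: small wood scrap 38 x 58 x 19 mm (x, y, z), 0.03 kg, lying flat on the board in the frame's corner. Origin: centre of its underside, x across its 38 mm width
- pine_tray: open pine box for scrap, 130 x 200 mm (x, y), 55 mm high, walls 9 mm, floor 6 mm, inside 112 x 182 mm, 0.5 kg. Origin: centre of its underside
- tape_measure: yellow tape measure 36 x 78 x 64 mm; bystander at the right. Origin: centre of its underside
Things that resemble listed ones, but are neither listed nor needed, are in the scene too. Several things have the shape of the offcut_e; the one meant has the colours described above.

How it is judged:
By the outcome, as a careful person would: the job done as asked, in the order asked, and still so for the second after the job is handed in, while the arm keeps its last pose, push and grip.
It also fails if it takes over 64 s, if anything falls off the work surface, if the arm or the gripper's body presses on something with over 40 N, if the wrist force passes 120 N, or if a joint passes its speed limit or range.

### The arm

A 6-joint arm with a two-finger parallel gripper is mounted at the origin on a cart in front of the work surface, level with it; the furniture and walls round the work are solid. World frame = base frame: x ahead of the robot, y to its left, z up, the work surface at z = 0. Lengths are in m, angles in rad, forces in N, time in s.
With the tool pointing down it reaches from about 0.375 to 0.975 m from the base axis. Payload 3.8 kg.
Tool frame: the origin (TCP) lies midway between the tips of the shut fingers; the grasp point (between the pads) lies 19 mm behind it; z points along the fingers, y is the line along which they close (so a half turn about z gives the same grasp; the last joint's range is limited). The gripper opens to 85 mm and grips with 20 to 120 N. Pads are 22 mm wide; open, the fingers measure 114 mm over their backs; the gripper's body (76 mm by 85 mm) begins 54 mm behind the grasp point. The pads swing forward as they close: fully open they stand 13 mm farther back than shut.
Start: joints at [1.117, 0.264, 1.604, -0, 1.274, -0.037], TCP at [0.273, 0.617, 0.231] pointing down, gripper open.
Joint ranges: [-2.63, 2.63], [-0.94, 2.18], [0.31, 2.57], [-1.31, 4.45], [0, 2.66], [-2.55, 2.55]. Speed limits (rad/s): [2.57, 2.57, 3.14, 3.14, 3.14, 3.14].

### API

Orientations are given as a rotation vector (axis times angle).
In Python, from workcell import status, read_camera, workorder, masks_of gives the robot as it stands.
- The arm moves only by the tool drive_tool, never from a script. Its argument "rows" is a list of rows, each a list of 7 numbers: the turn, a rotation vector about the tool's x, y, z in degrees, then the shift along the tool's x, y, z in m, then the opening, from 0 (shut) to 1 (fully open). In form: [[ax, ay, az, tx, ty, tz, claw], ...]. A call has 1 to 8 rows; each row shifts and turns the commanded pose from where the row before left it, along the tool's axes as they then stand; what a row does not reach is not made up. A row lasts 1/12 s, in which the tool goes at most 41.7 mm and 7.16 degrees, less where a joint would pass 70% of its speed; a pose out of reach is approached as far as the arm can. A call is refused whole if a number of a shift passes 0.0417 or a number of a turn 7.16, either way. A call with a gripper value outside its range is refused whole. The fingers move at their own pace and stop on an object; "force" is the grip in N (left out, the last holds). Time passes only in rows, so rows that do not move let the fingers close. It gives the time, the measured TCP pose, the force, the opening and the grip force at its end, in the units of the state.
- status.read_state(): the state, without advancing time (a new reading comes with each control period).
- read_camera(name): name is "side" or "top"; returns a dict with "color" (384x512x3 uint8, red, green, blue), "intrinsics" (3x3 intrinsics, pixels), "D" ([k1, k2, p1, p2, k3] as OpenCV has them; the pictures are not rectified), "world_from_camera" (4x4, takes a point from camera to world coordinates). Camera axes: x right, y up, looking along -z (the intrinsics and any distortion apply to the point x, -y, -z); pixel columns grow to the right and rows downward; lengths in m; the calibration is good to about 2 mm. A picture is of the moment at which its call begins. There is no depth.
- workorder.finish_job(): hands the job in; it is judged then, once.
Trained networks look in a picture, given as the dict that the camera call returned (one of the last four; its "shot" number tells which), for a name from the list of things; names that differ only in an ending like _2 or _b are one class to them, and where a whole thing is asked for, a point or a joint stands for the part that bears it (a point fixed in the world has none). Each returns a list of dicts, best first, with "score" (0 to 1); they miss things now and then, are a little off and sometimes report something else, mostly with a low value. They report only what shows in the picture. A call takes as long as a camera call. They do not tell look-alikes from the thing itself.
- masks_of(picture, name): "mask" (384x512 bool, what is visible of it) and "bbox" ([left, top, right, bottom] in pixels, round what is visible of it).
The state is a dict: "time": time; "q": joint angles; "joint_vel": joint speeds; "joint_torque": joint torques, N m; "tool_pos": TCP position; "tcp_rot": TCP orientation; "wrist_force": force on the tool from outside, world axes, zero at the start; "torque": the same for the moment, N m; "width": opening from 0.0 (shut) to 1.0 (fully open); "grip_force": force on a finger pad.
Only numpy, scipy, OpenCV 4.12 (cv2) and the standard library are available. Lean on these libraries where they do the work, as an engineer would, in place of code of your own. Each camera call takes 0.05 s, during which the arm holds its last target. There are 200 camera calls.

## Working session

There is one attempt and no reset: what is moved stays moved. The work goes in short steps, Python scripts to look and compute and a tool call to move; the robot and the scene stay as the last step left them, time stands still between calls to the robot, and variables do not carry over. Pictures are saved under pics/ and viewed, at most 10 in all, crops included, and the job is handed in when it is done.

Besides the shell and the picture viewer there is one more tool, called after "Emit:" as name(argument=value, ...), one argument or row to a line, values as JSON. drive_tool: Moves the arm, as the interface text tells. Its arguments: {"type":"object","properties":{"rows":{"type":"array"},"force":{"type":"number"}},"required":["rows"]}

```bash
ls; mkdir -p pics
cat > h.py <<'E'
import numpy as np, cv2
from workcell import status, read_camera, workorder, masks_of
def ray(p,uv):
    K=np.array(p["intrinsics"],float);D=np.array(p["D"],float);T=np.array(p["world_from_camera"])
    n=cv2.undistortPoints(np.array(uv,float).reshape(-1,1,2),K,D).reshape(-1,2)
    d=np.c_[n[:,0],-n[:,1],-np.ones(len(n))]@T[:3,:3].T
    return T[:3,3],d
def onz(p,uv,z):
    o,d=ray(p,uv); return o+d*((z-o[2])/d[:,2])[:,None]
def proj(p,X):
    K=np.array(p["intrinsics"],float);D=np.array(p["D"],float);T=np.array(p["world_from_camera"])
    c=(np.atleast_2d(X)-T[:3,3])@T[:3,:3]
    c=c*[1,-1,-1]
    return cv2.projectPoints(c,np.zeros(3),np.zeros(3),K,D)[0].reshape(-1,2)
def save(img,name,k=1):
    cv2.imwrite("pics/"+name,cv2.resize(img[...,::-1],None,fx=k,fy=k,interpolation=cv2.INTER_CUBIC))
E
python3 - <<'E'
from h import *
a=read_camera("top");b=read_camera("side")
save(a["color"],"top0.png",1.5);save(b["color"],"side0.png",1.5)
for p,n in((a,"top"),(b,"side")):
    print(n,np.round(p["world_from_camera"],3).tolist())
    for t in["rafter_square","assembly_board","plate","stud","offcut_e","pine_tray","tape_measure"]:
        for m in masks_of(p,t): print(t,round(m["score"],2),m["bbox"],m["mask"].sum())
s=status.read_state();print(s)
E
```

```text
pics
top [[-0.32, 0.83, -0.456, -0.19], [-0.947, -0.28, 0.156, 0.187], [0.002, 0.482, 0.876, 1.45], [0.0, 0.0, 0.0, 1.0]]
rafter_square 0.81 [315.1, 160.4, 358.2, 211.5] 852
rafter_square 0.36 [136.5, 182.6, 168.7, 238.9] 796
assembly_board 0.8 [136.6, 169.9, 226.1, 242.3] 4993
assembly_board 0.36 [377.5, 178.2, 400.8, 196.4] 319
stud 0.77 [141.0, 182.0, 169.6, 240.5] 861
offcut_e 0.75 [301.5, 218.0, 320.7, 235.7] 202
offcut_e 0.49 [286.2, 192.3, 302.3, 204.8] 186
offcut_e 0.46 [183.7, 204.5, 200.0, 219.1] 162
pine_tray 0.96 [223.6, 136.2, 273.8, 192.8] 1913
tape_measure 0.73 [378.0, 178.7, 403.0, 196.7] 288
side [[-0.996, -0.059, 0.069, 0.632], [0.091, -0.719, 0.689, 0.771], [0.009, 0.692, 0.721, 0.926], [0.0, 0.0, 0.0, 1.0]]
rafter_square 0.97 [242.0, 117.8, 293.2, 154.6] 776
assembly_board 0.85 [200.3, 230.3, 325.8, 332.3] 11143
plate 0.65 [205.7, 230.7, 229.4, 326.2] 1350
stud 0.75 [207.1, 288.1, 322.1, 324.1] 2599
offcut_e 0.91 [252.5, 257.2, 278.9, 277.2] 381
offcut_e 0.53 [206.2, 290.0, 320.0, 322.1] 2604
offcut_e 0.47 [262.1, 162.4, 277.4, 179.0] 210
pine_tray 0.73 [177.1, 172.0, 252.9, 224.3] 2984
pine_tray 0.73 [199.1, 234.5, 326.5, 330.6] 11016
tape_measure 0.52 [243.6, 121.6, 293.7, 156.2] 788
tape_measure 0.46 [273.4, 94.7, 283.4, 121.9] 233
{'time': 0.8, 'q': array([ 1.11710272e+00,  2.63881132e-01,  1.60396117e+00, -2.18869900e-06,
        1.27368967e+00, -3.68900883e-02]), 'joint_vel': array([0.00173897, 0.0004876 , 0.0001235 , 0.0001382 , 0.0010751 ,
       0.00170075]), 'joint_torque': array([-1.77034854e-03, -5.14968252e+01, -3.67701745e+01, -2.15703353e-04,
        4.01417337e-04, -1.03855638e-05]), 'tool_pos': array([0.27327126, 0.6172302 , 0.23131346]), 'tcp_rot': array([6.49980095e-01, 3.07360129e+00, 9.16738379e-05]), 'wrist_force': array([-0.00975563, -0.39008942,  0.17525692]), 'torque': array([-0.01993503,  0.03395328, -0.05282869]), 'grip_force': 0.0, 'width': 1.0002420157930987}
```

View pics/top0.png

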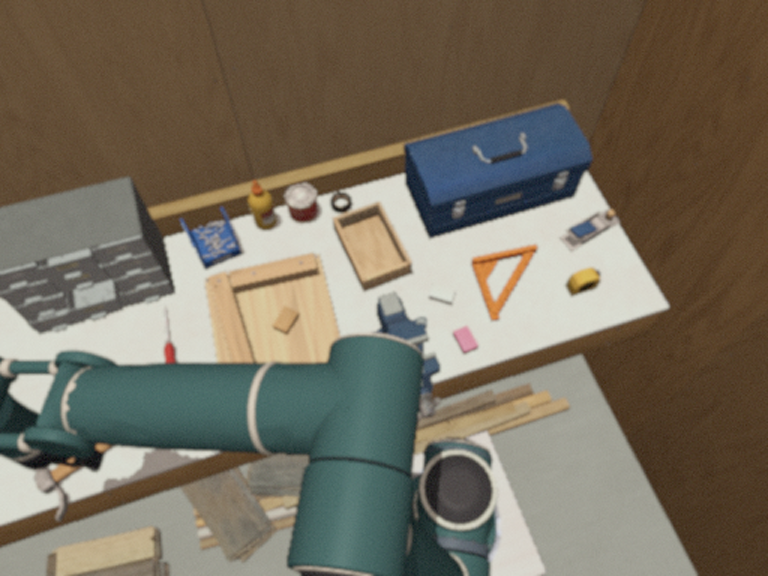

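View pics/side0.png

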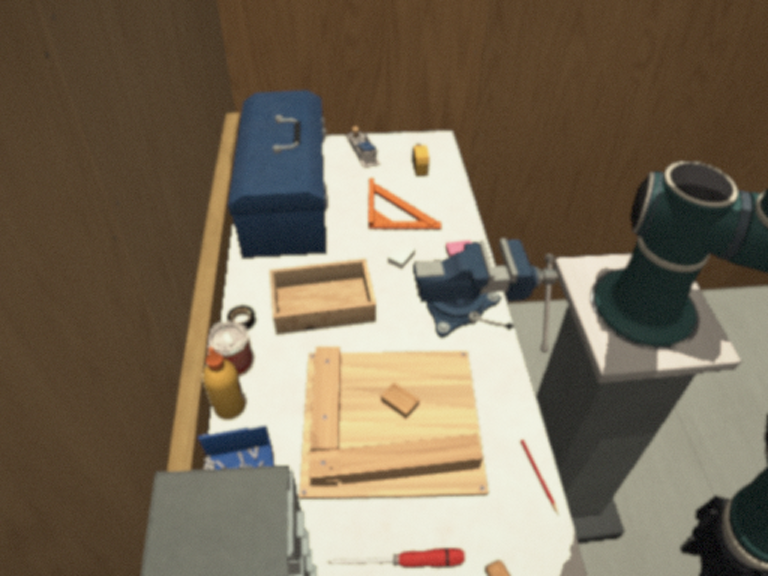

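```bash
cat >> h.py <<'E'
from scipy.optimize import minimize
S=8
def box(x0,x1,y0,y1,z0,z1): return np.array([[x,y,z] for x in(x0,x1) for y in(y0,y1) for z in(z0,z1)],float)/1000
def place(V,p):
    c,s=np.cos(p[3]),np.sin(p[3]); return V@np.array([[c,-s,0],[s,c,0],[0,0,1]]).T+np.array(p[:3])
def render(pic,parts,p):
    m=np.zeros((384*S,512*S),np.uint8)
    for V in parts:
        h=cv2.convexHull((S*(proj(pic,place(V,p))+.5)).astype(np.float32))
        cv2.fillConvexPoly(m,np.round(h).astype(np.int32),255)
    return cv2.resize(m,(512,384),interpolation=cv2.INTER_AREA)/255.
def fit(obs,parts,p0,free=(0,1,2,3)):
    free=list(free);p0=np.array(p0,float)
    def f(v):
        p=p0.copy();p[free]=v
        return sum(np.abs(render(c,parts,p)-m).sum()/m.sum() for c,m in obs)
    sc=np.array([.015,.015,.008,.15])[free]
    best=None;x=p0[free]
    for k in range(2):
        sim=np.vstack([x]+[x+np.eye(len(free))[i]*sc[i]/(k+1) for i in range(len(free))])
        r=minimize(f,x,method="Nelder-Mead",options=dict(initial_simplex=sim,maxiter=150,xatol=1e-4,fatol=1e-4));x=r.x
    p=p0.copy();p[free]=x;return p,r.fun
u=np.array([1,-1])/np.sqrt(2)
def bar():
    # hypotenuse bar along (1,-1), origin at mid, 22 wide,14 thick,204 long
    V=box(-102,102,-11,11,0,14);a=-np.pi/4
    return V@np.array([[np.cos(a),-np.sin(a),0],[np.sin(a),np.cos(a),0],[0,0,1]]).T
SQ=[box(-82.2,87.8,-82.2,-60.2,0,10),box(-82.2,-68.2,-82.2,87.8,0,24),bar()]
OFF=[box(-19,19,-29,29,0,19)]
TRAY=[box(-65,65,-100,100,0,55)]
BOARD=[box(-151,151,-143.5,143.5,0,12)]
PLATE=[box(0,45,-210,0,0,38)]
STUD=[box(-252.5,22.5,-22.5,22.5,0,38)]
E
cat > m.py <<'E'
from h import *
import pickle
a=read_camera("top");b=read_camera("side")
def get(p,n,near):
    ms=[m for m in masks_of(p,n) if abs((m["bbox"][0]+m["bbox"][2])/2-near[0])<15 and abs((m["bbox"][1]+m["bbox"][3])/2-near[1])<15]
    return ms[0]["mask"].astype(float) if ms else None
R={}
def run(n,parts,ta,sb,z0,yaw):
    obs=[(p,get(p,n,c)) for p,c in((a,ta),(b,sb)) if c is not None]
    obs=[o for o in obs if o[1] is not None]
    q=onz(b,[sb],z0)[0]
    best=min((fit(obs,parts,[q[0],q[1],z0,y],(0,1,2,3) if len(obs)>1 else (0,1,3)) for y in yaw),key=lambda r:r[1])
    R[n]=best[0];print(n,len(obs),np.round(best[0],4),round(best[1],3))
run("rafter_square",SQ,(336,186),(268,136),0,[-2.4,-.8,.8,2.4])
run("offcut_e",OFF,(192,212),(266,267),.012,[0.6,-.6,2.2,-2.2])
run("pine_tray",TRAY,(248,164),(215,198),0,[0,.3,-.3])
run("plate",PLATE,None,(217,278),.012,[0,.15,-.15])
run("stud",STUD,None,(265,306),.012,[0,.15,-.15])
run("tape_measure",[box(-18,18,-39,39,0,64)],(390,188),(281,106),0,[0,.8,-.8])
pickle.dump(R,open("R.pkl","wb"))
img=cv2.resize(b["color"],None,fx=5,fy=5,interpolation=cv2.INTER_CUBIC)
P={"rafter_square":SQ,"offcut_e":OFF,"pine_tray":TRAY,"plate":PLATE,"stud":STUD}
for n,parts in P.items():
    for V in parts:
        h=cv2.convexHull((proj(b,place(V,R[n]))*5+2).astype(np.float32)).astype(np.int32)
        cv2.polylines(img,[h],True,(255,0,255) if n!="plate" else (0,0,255),1)
c1=img[1110:1700,960:1680];save(c1,"fit1.png")
c2=img[560:920,1180:1540];c2=cv2.resize(c2,(590,590));save(c2,"fit2.png")
E
python3 m.py
```

```text
rafter_square 2 [ 0.472  -0.3627  0.      3.0435] 0.401
offcut_e 2 [0.5398 0.1916 0.0129 0.7727] 0.167
pine_tray 2 [ 0.6717 -0.0639 -0.0016 -1.4758] 0.063
plate 1 [ 0.6519  0.277   0.012  -0.0632] 0.149
stud 1 [0.6763 0.3177 0.012  0.033 ] 0.074
tape_measure 2 [ 0.409  -0.5157 -0.0027 -0.0702] 0.531
```

View pics/fit1.png

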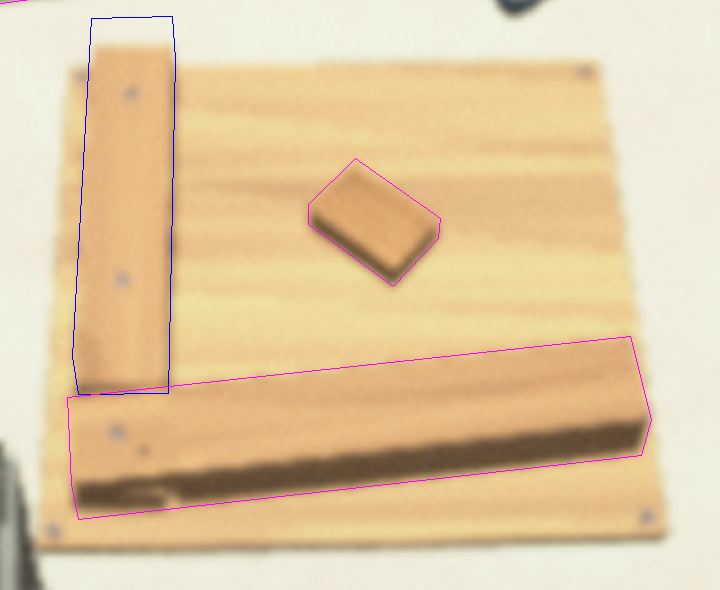

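View pics/fit2.png

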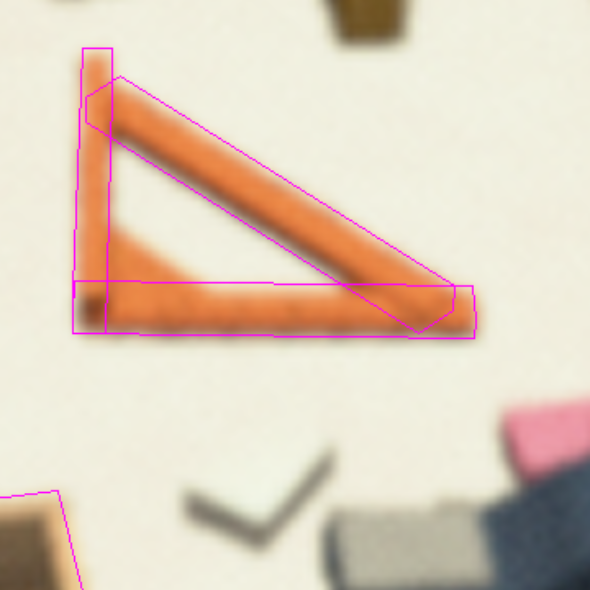

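```bash
cat >> h.py <<'E'
GUS=np.array([[x,y,z] for x,y in((-82.2,-82.2),(2.8,-82.2),(-82.2,2.8)) for z in(0,8)])/1000
SQ.append(GUS)
def orange(p,roi):
    h=cv2.cvtColor(p["color"],cv2.COLOR_RGB2HSV);m=(h[...,1]>150)&(h[...,2]>90)&(h[...,0]>3)&(h[...,0]<15)
    z=np.zeros(m.shape);l,t,r,b=roi;z[t:b,l:r]=m[t:b,l:r];return z
E
python3 - <<'E'
from h import *
a=read_camera("top");b=read_camera("side")
obs=[(a,orange(a,(305,150,370,220))),(b,orange(b,(235,110,300,160)))]
print([o[1].sum() for o in obs])
for o in (obs,obs[:1],obs[1:]):
    p,f=fit(o,SQ,[.478,-.365,0,3.1],(0,1,2,3) if len(o)==2 else (0,1,3));print(np.round(p,4),f)
cr=lambda P:[[(x+960.5)/5-.5,(y+1110.5)/5-.5] for x,y in P]
B=onz(b,cr([(70,66),(598,62),(665,537),(40,541)]),.012);print(np.round(B,4))
for i in range(4):
    d=B[(i+1)%4]-B[i];print(i,np.linalg.norm(d[:2]),np.degrees(np.arctan2(d[1],d[0])))
P=onz(b,cr([(173,50),(171,380),(97,47),(78,385)]),.05);print("plate top",np.round(P,4))
T=onz(b,cr([(172,386),(630,336),(640,420),(75,482),(116,432)]),.05);print("stud top inner0,inner1,outer1,outer0,screw",np.round(T,4))
E
```

```text
[np.float64(487.0), np.float64(460.0)]
[ 0.4729 -0.3675 -0.0056  3.077 ] 1.484646153792291
[ 0.4723 -0.3635  0.      3.0858] 0.7996134798888754
[ 0.4699 -0.3667  0.      3.0349] 0.6930179028132991
[[0.6985 0.0677 0.012 ]
 [0.4001 0.0901 0.012 ]
 [0.4198 0.3749 0.012 ]
 [0.7164 0.3506 0.012 ]]
0 0.29920032319948275 175.7066618658408
1 0.2854745257173861 86.04894967418214
2 0.2975954854733032 -4.69242387548137
3 0.28341600540186745 -93.62265526166864
plate top [[0.6396 0.0905 0.05  ]
 [0.6496 0.2905 0.05  ]
 [0.6809 0.0851 0.05  ]
 [0.6942 0.2897 0.05  ]]
stud top inner0,inner1,outer1,outer0,screw [[0.6493 0.2937 0.05  ]
 [0.4249 0.2864 0.05  ]
 [0.4288 0.3317 0.05  ]
 [0.6965 0.34   0.05  ]
 [0.6767 0.3159 0.05  ]]
```

Emit:
drive_tool(
  rows=[
    [0, 0, 5.5, 0, 0, 0, 1],
    [0, 0, 5.5, 0, 0, 0, 1],
    [0, 0, 5.5, 0, 0, 0, 1],
    [0, 0, 5.3, 0, 0, 0, 1],
    [0, 0, 0, 0, 0, 0, 1],
  ],
)

```text
time: 1.92
tool_pos: [0.2732, 0.6172, 0.2313]
tcp_rot: [1.223, 2.894, -0.0]
wrist_force: [-0.7, 0.6, 0.1]
width: 1.001
grip_force: 0.0
```

Emit:
drive_tool(
  rows=[
    [0, 0, 0, -0.0378, -0.0081, 0.006, 1],
    [0, 0, 0, -0.0378, -0.0081, 0.006, 1],
    [0, 0, 0, -0.0378, -0.0081, 0.006, 1],
    [0, 0, 0, -0.0378, -0.0081, 0.006, 1],
    [0, 0, 0, -0.0378, -0.0081, 0.006, 1],
    [0, 0, 0, -0.0378, -0.0081, 0.006, 1],
    [0, 0, 0, -0.0378, -0.0081, 0.006, 1],
    [0, 0, 0, -0.0378, -0.0081, 0.006, 1],
  ],
)

```text
time: 2.58
tool_pos: [0.4389, 0.354, 0.1833]
tcp_rot: [1.215, 2.897, 0.001]
wrist_force: [0.4, 0.1, -0.2]
width: 1.005
grip_force: 0.0
```

Emit:
drive_tool(
  rows=[
    [0, 0, 0, -0.0378, -0.0081, 0.006, 1],
    [0, 0, 0, -0.0378, -0.0081, 0.006, 1],
    [0, 0, 0, -0.0378, -0.0081, 0.006, 1],
    [0, 0, 0, -0.0378, -0.0081, 0.006, 1],
    [0, 0, 0, -0.0378, -0.0081, 0.006, 1],
    [0, 0, 0, 0, 0, 0, 1],
    [0, 0, 0, 0, 0, 0, 1],
  ],
)

```text
time: 3.17
tool_pos: [0.5419, 0.1901, 0.1529]
tcp_rot: [-1.222, -2.893, 0.001]
wrist_force: [-0.2, 0.3, -0.0]
width: 0.998
grip_force: 0.0
```

Run:
```python
from h import *
s=status.read_state();print(s["tool_pos"],s["tcp_rot"],s["q"])
a=read_camera("top");b=read_camera("side")
def om(p,roi):
    c=cv2.GaussianBlur(p["color"],(3,3),0).astype(int);m=np.clip((c[...,0]-c[...,2]-30)/60.,0,1)
    z=np.zeros(m.shape);l,t,r,bb=roi;z[t:bb,l:r]=m[t:bb,l:r];return z
A=om(a,(305,150,370,220));B=om(b,(235,110,300,160))
print(A.sum(),B.sum(),render(b,SQ,[.472,-.365,0,3.05]).sum(),render(a,SQ,[.472,-.365,0,3.05]).sum())
for o in ([(a,A),(b,B)],[(a,A)],[(b,B)]):
    p,f=fit(o,SQ,[.474,-.366,0,3.07],(0,1,2,3) if len(o)==2 else (0,1,3));print(np.round(p,4),f)
    if len(o)==2: P=p
k=8;tiles=[]
for pic,(l,t) in((a,(300,150)),(b,(240,108))):
    img=cv2.resize(pic["color"][t:t+62,l:l+60],None,fx=6,fy=6,interpolation=cv2.INTER_CUBIC)
    for V in SQ:
        h=cv2.convexHull(((proj(pic,place(V,P))-[l,t]+.5)*6).astype(np.float32)).astype(np.int32);cv2.polylines(img,[h],True,(0,0,255),1)
    tiles.append(img)
save(np.hstack(tiles),"sq.png")
```

```text
[0.54192143 0.19009069 0.15286618] [-1.22198931e+00 -2.89346468e+00  7.27484159e-04] [ 2.93947293e-01  1.37606182e-01  1.90462210e+00  8.07596720e-05
  1.10017558e+00 -4.77676235e-01]
740.5 233.8 783.2156862745098 884.2941176470589
[ 4.7390e-01 -3.6240e-01 -2.0000e-04  3.0432e+00] 2.669654466564915
[ 0.4722 -0.3619  0.      3.0604] 0.1896678185116045
[ 0.4733 -0.3652  0.      3.0455] 2.4541085895436017
```

Fit1 crop (side view) shows the brown wood scrap on the board at side pixel ≈(266,267). The look-alikes are the white block at ≈(267,171) and the pink one at ≈(305,165), both off the board, so I take the brown one. Fit2 shows the orange square with its right angle at ≈(250,150), and in "top0" it lies at ≈(336,186).

Emit:
drive_tool(
  rows=[
    [0, 0, 0, 0.0025, -0.0005, 0.03, 1],
    [0, 0, 0, 0, 0, 0.038, 1],
    [0, 0, 0, 0, 0, 0.035, 1],
    [0, 0, 0, 0, 0, 0.025, 1],
    [0, 0, 0, 0, 0, 0.011, 1],
    [0, 0, 0, 0, 0, 0, 1],
    [0, 0, 0, 0, 0, 0, 0.2],
    [0, 0, 0, 0, 0, 0, 0.2],
  ],
  force=40,
)

```text
time: 3.93
tool_pos: [0.5408, 0.1948, 0.0165]
tcp_rot: [1.217, 2.893, 0.004]
wrist_force: [0.9, -0.2, 0.2]
width: 0.75
grip_force: 0.0
```

Emit:
drive_tool(
  rows=[
    [0, 0, 0, 0, 0, 0, 0.2],
    [0, 0, 0, 0, 0, 0, 0.2],
    [0, 0, 0, 0, 0, 0, 0.2],
    [0, 0, 0, 0, 0, 0, 0.2],
  ],
)

```text
time: 4.27
tool_pos: [0.5411, 0.1942, 0.0166]
tcp_rot: [1.218, 2.892, 0.005]
wrist_force: [-0.6, 0.4, 7.0]
width: 0.43
grip_force: 42.2
```

Emit:
drive_tool(
  rows=[
    [0, 0, 0, 0, 0, -0.02, 0.2],
    [0, 0, 0, 0, 0, -0.035, 0.2],
    [0, 0, 0, 0, 0, -0.038, 0.2],
    [0, 0, 0, -0.02, -0.006, -0.03, 0.2],
    [0, 0, 0, -0.0365, -0.0114, 0, 0.2],
    [0, 0, 0, -0.0365, -0.0114, 0, 0.2],
    [0, 0, 0, -0.0365, -0.0114, 0, 0.2],
    [0, 0, 0, -0.0365, -0.0114, 0, 0.2],
  ],
)

```text
time: 4.93
tool_pos: [0.619, 0.0372, 0.1385]
tcp_rot: [1.218, 2.894, 0.001]
wrist_force: [0.7, 1.2, -1.2]
width: 0.432
grip_force: 41.4
```

Emit:
drive_tool(
  rows=[
    [0, 0, 0, -0.0365, -0.0114, 0, 0.2],
    [0, 0, 0, -0.0365, -0.0114, 0, 0.2],
    [0, 0, 0, -0.037, -0.0115, 0.01, 0.2],
    [0, 0, 0, 0, 0, 0.03, 0.2],
    [0, 0, 0, 0, 0, 0, 0.2],
    [0, 0, 0, 0, 0, 0, 0.2],
  ],
)

```text
time: 5.43
tool_pos: [0.6682, -0.0644, 0.095]
tcp_rot: [-1.219, -2.889, 0.002]
wrist_force: [0.7, 0.2, 0.0]
width: 0.43
grip_force: 41.4
```

Run:
```python
from h import *
a=read_camera("top");b=read_camera("side")
i1=cv2.resize(a["color"][125:205,205:295],(405,360),interpolation=cv2.INTER_CUBIC)
i2=cv2.resize(b["color"][155:235,165:255],(405,360),interpolation=cv2.INTER_CUBIC)
save(np.hstack([i1,i2]),"tray.png");print(status.read_state()["width"])
```

```text
0.43637093349720646
```

View pics/tray.png

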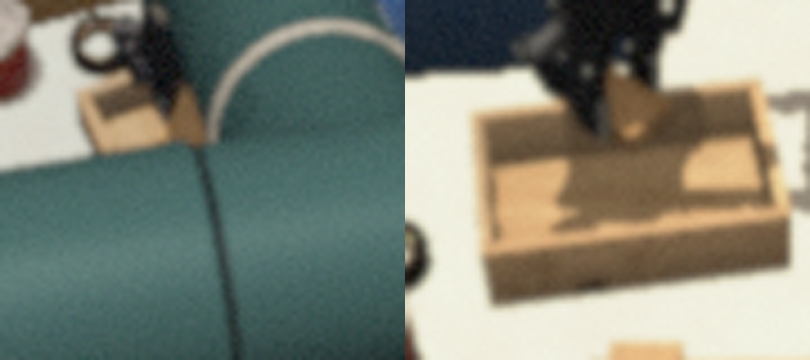

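The fingers hold the scrap over the tray opening (right panel ≈(630,110), roughly over the centre once its height is allowed for). Next I lower it and release.

Emit:
drive_tool(
  rows=[
    [0, 0, 0, 0, 0, 0.03, 0.2],
    [0, 0, 0, 0, 0, 0.025, 0.2],
    [0, 0, 0, 0, 0, 0, 0.2],
    [0, 0, 0, 0, 0, 0, 0.7],
    [0, 0, 0, 0, 0, 0, 0.7],
    [0, 0, 0, 0, 0, 0, 0.7],
    [0, 0, 0, 0, 0, -0.03, 0.6],
    [0, 0, 0, 0, 0, -0.04, 0.6],
  ],
)

```text
time: 6.2
tool_pos: [0.6677, -0.0634, 0.1102]
tcp_rot: [-1.216, -2.889, 0.003]
wrist_force: [0.1, -0.4, 0.3]
width: 0.595
grip_force: 0.0
```

Emit:
drive_tool(
  rows=[
    [0, 0, 0, 0, 0, -0.041, 0.55],
    [0, 0, 0, 0, 0, -0.041, 0.55],
    [0, 0, 0, 0, 0, -0.041, 0.55],
    [0, 0, 0, 0, 0, 0, 0.55],
  ],
)

```text
time: 6.53
tool_pos: [0.6768, -0.0646, 0.2503]
tcp_rot: [1.211, 2.876, 0.009]
wrist_force: [0.7, -0.3, 1.9]
width: 0.55
grip_force: 0.0
```

Run:
```python
from h import *
a=read_camera("top");b=read_camera("side")
for p in(a,b):
    print([(round(m["score"],2),np.round(m["bbox"]).tolist()) for m in masks_of(p,"offcut_e")],[(round(m["score"],2),np.round(m["bbox"]).tolist(),m["mask"].sum()) for m in masks_of(p,"rafter_square")])
save(b["color"],"side1.png",1.5)
s=status.read_state();print(s["tool_pos"],s["q"])
```

```text
[(0.71, [237.0, 154.0, 255.0, 172.0])] [(0.78, [334.0, 161.0, 359.0, 190.0], np.int64(308))]
[(0.72, [205.0, 192.0, 226.0, 205.0]), (0.61, [259.0, 159.0, 276.0, 178.0])] [(0.72, [206.0, 229.0, 226.0, 324.0], np.int64(1342)), (0.66, [244.0, 121.0, 294.0, 156.0], np.int64(694)), (0.51, [198.0, 231.0, 325.0, 334.0], np.int64(11340))]
[ 0.66943772 -0.06379541  0.2337065 ] [-1.32049981e-01  2.59550463e-01  1.60493297e+00  7.65155461e-06
  1.27982764e+00 -9.05626701e-01]
```

View pics/side1.png

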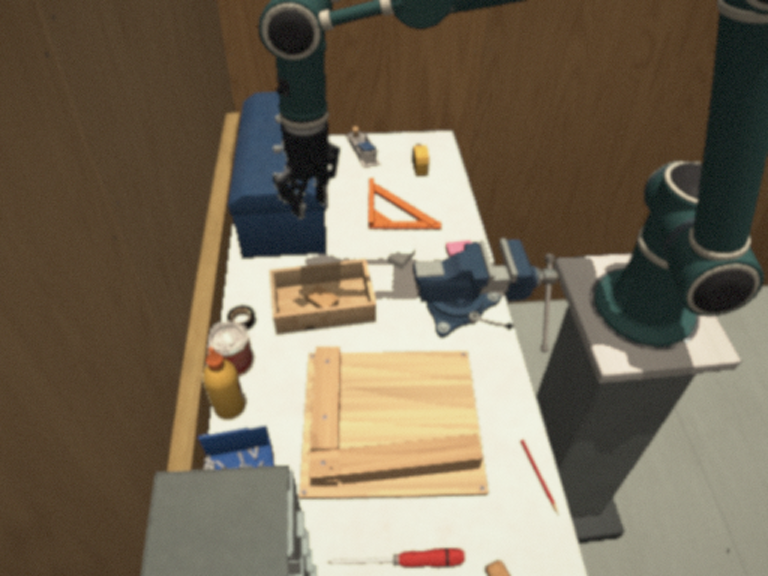

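The side view shows the scrap inside the box at ≈(322,298) in the 1.5× picture. The board corner is clear, and the square is fully visible at ≈(400,205).

Run:
```python
from h import *
b=read_camera("side")
def om(p,roi):
    c=cv2.GaussianBlur(p["color"],(3,3),0).astype(int);m=np.clip((c[...,0]-c[...,2]-30)/60.,0,1)
    z=np.zeros(m.shape);l,t,r,bb=roi;z[t:bb,l:r]=m[t:bb,l:r];return z
B=om(b,(240,112,300,158));print(B.sum())
for y in(3.05,3.1):print(fit([(b,B)],SQ,[.472,-.364,0,y],(0,1,3)))
print("toolbox base corner, toolbox far base",onz(b,[[217,165],[160,165]],0).round(3).tolist())
print("vise top at z=.12",onz(b,[[320,165],[280,185]],.12).round(3).tolist())
# stud/board with fits
for p in (b,):
    m=[m for m in masks_of(p,"stud") if abs(m["bbox"][1]-288)<8]
    if m: print(fit([(p,m[0]["mask"].astype(float))],STUD,[.6763,.3177,.012,.033],(0,1,3)))
```

```text
784.4666666666667
(array([ 0.47234894, -0.36282144,  0.        ,  3.05603745]), np.float64(0.119614175235829))
(array([ 0.47221672, -0.36283408,  0.        ,  3.05917587]), np.float64(0.11772454371397577))
toolbox base corner, toolbox far base [[0.659, -0.232, -0.0], [0.851, -0.248, 0.0]]
vise top at z=.12 [[0.354, -0.078, 0.12], [0.483, -0.006, 0.12]]
(array([0.67657415, 0.31720071, 0.012     , 0.03401963]), np.float64(0.08914584907532495))
```

Emit:
drive_tool(
  rows=[
    [0, 0, 0, 0.029, -0.0295, 0, 0.55],
    [0, 0, 0, 0.029, -0.0295, 0, 0.55],
    [0, 0, 0, 0.029, -0.0295, 0, 0.55],
    [0, 0, 0, 0.02, -0.0205, 0, 0.55],
    [0, 0, 0, 0, 0, 0, 0.55],
  ],
)

```text
time: 7.35
tool_pos: [0.5115, -0.0631, 0.2329]
tcp_rot: [-1.217, -2.889, 0.003]
wrist_force: [-0.4, 0.2, -0.4]
width: 0.551
grip_force: 0.0
```

Emit:
drive_tool(
  rows=[
    [0, 0, 4.1, 0, 0, 0, 0.53],
    [0, 0, 0, -0.0291, -0.0319, -0.005, 0.53],
    [0, 0, 0, -0.029, -0.0319, 0, 0.53],
    [0, 0, 0, -0.029, -0.0319, 0, 0.53],
    [0, 0, 0, -0.029, -0.0319, 0, 0.53],
    [0, 0, 0, -0.029, -0.0319, 0, 0.53],
    [0, 0, 0, -0.029, -0.0319, 0.02, 0.53],
    [0, 0, 0, -0.029, -0.0317, 0.025, 0.53],
  ],
)

```text
time: 8.02
tool_pos: [0.4821, -0.3465, 0.2026]
tcp_rot: [1.321, 2.846, -0.002]
wrist_force: [0.9, -0.5, 0.1]
width: 0.529
grip_force: 0.0
```

Emit:
drive_tool(
  rows=[
    [0, 0, 0, 0, 0, 0.04, 0.53],
    [0, 0, 0, 0, 0, 0.04, 0.53],
    [0, 0, 0, 0, 0, 0.03, 0.53],
    [0, 0, 0, 0, 0, 0, 0.53],
    [0, 0, 0, 0, 0, 0, 0.53],
  ],
)

```text
time: 8.43
tool_pos: [0.4795, -0.3418, 0.0887]
tcp_rot: [-1.32, -2.844, -0.002]
wrist_force: [-0.2, 0.4, 0.7]
width: 0.53
grip_force: 0.0
```

```bash
cat > st.py <<'E'
from h import *
from scipy.spatial.transform import Rotation as R
s=status.read_state();M=R.from_rotvec(s["tcp_rot"]).as_matrix()
print("t",s["time"],"pos",s["tool_pos"].round(4),"az_y",np.degrees(np.arctan2(M[1,1],M[0,1])).round(2),"z",M[:,2].round(3),"F",s["wrist_force"].round(1),"M",s["torque"].round(2),"w",round(s["width"],3),"g",round(s["grip_force"],1),"q",s["q"].round(2))
E
python3 st.py
python3 - <<'E'
from h import *
a=read_camera("top");b=read_camera("side")
P=[.4723,-.3625,0,3.058];tiles=[]
for pic,(l,t) in((a,(300,140)),(b,(230,98))):
    img=cv2.resize(pic["color"][t:t+75,l:l+75],(400,400),interpolation=cv2.INTER_CUBIC)
    for V in SQ:
        h=cv2.convexHull(((proj(pic,place(V,P))-[l,t]+.5)*400/75).astype(np.float32)).astype(np.int32);cv2.polylines(img,[h],True,(0,0,255),1)
    tiles.append(img)
save(np.hstack(tiles),"pregrasp.png")
E
```

```text
t 8.4333 pos [ 0.4795 -0.3418  0.0887] az_y 40.21 z [-0.005  0.004 -1.   ] F [-0.2  0.4  0.7] M [-0.06  0.02 -0.03] w 0.53 g 0.0 q [-0.66  0.23  1.92  0.    0.99 -1.36]
```

View pics/pregrasp.png

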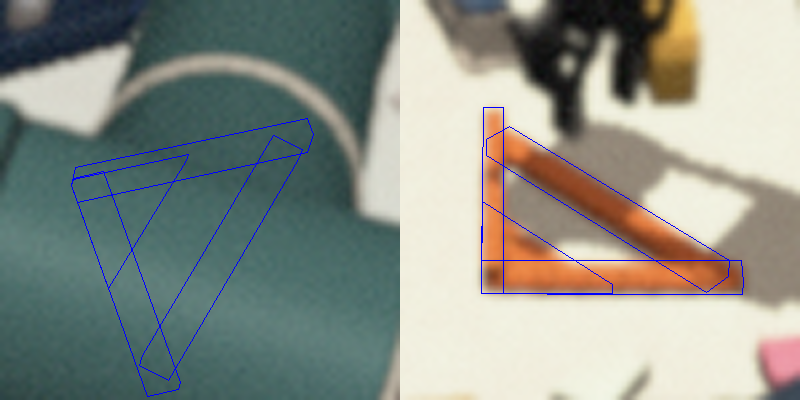

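Emit:
drive_tool(
  rows=[
    [0, 0, 0, -0.0112, -0.0189, 0.0, 0.53],
    [0, 0, 0, 0, 0, 0.02, 0.53],
    [0, 0, 0, 0, 0, 0.03, 0.53],
    [0, 0, 0, 0, 0, 0, 0.53],
    [0, 0, 0, 0, 0, 0, 0.53],
  ],
)

```text
time: 8.95
tool_pos: [0.4742, -0.3637, 0.0426]
tcp_rot: [-1.322, -2.85, -0.0]
wrist_force: [-0.0, -0.0, 1.3]
width: 0.53
grip_force: 0.0
```

```bash
python3 st.py
```

```text
t 8.95 pos [ 0.4742 -0.3637  0.0426] az_y 40.24 z [-0.  0. -1.] F [-0.  -0.   1.3] M [-0.05 -0.02 -0.01] w 0.53 g 0.0 q [-0.7   0.3   1.93  0.    0.91 -1.4 ]
```

Emit:
drive_tool(
  rows=[
    [0, 0, 0, 0.002, -0.0007, 0.015, 0.53],
    [0, 0, 0, 0, 0, 0.012, 0.53],
    [0, 0, 0, 0, 0, 0.009, 0.53],
    [0, 0, 0, 0, 0, 0, 0.53],
    [0, 0, 0, 0, 0, 0, 0.1],
    [0, 0, 0, 0, 0, 0, 0.1],
    [0, 0, 0, 0, 0, 0, 0.1],
    [0, 0, 0, 0, 0, 0, 0.1],
  ],
  force=60,
)

```text
time: 9.62
tool_pos: [0.4728, -0.3632, 0.0066]
tcp_rot: [1.321, 2.848, -0.001]
wrist_force: [-0.1, 1.8, 2.3]
width: 0.235
grip_force: 59.7
```

Emit:
drive_tool(
  rows=[
    [0, 0, 0, 0, 0, 0, 0.1],
    [0, 0, 0, 0, 0, 0, 0.1],
    [0, 0, 0, 0, 0, 0, 0.1],
  ],
  force=80,
)

```text
time: 9.87
tool_pos: [0.4729, -0.3634, 0.0067]
tcp_rot: [1.321, 2.848, -0.001]
wrist_force: [-0.1, 0.5, 5.5]
width: 0.223
grip_force: 79.0
```

```bash
python3 st.py
```

```text
t 9.8667 pos [ 0.4729 -0.3634  0.0067] az_y 40.22 z [ 0.002 -0.001 -1.   ] F [-0.1  0.5  5.5] M [0.07 0.05 0.03] w 0.223 g 79.0 q [-0.7   0.35  1.95  0.    0.84 -1.4 ]
```

Emit:
drive_tool(
  rows=[
    [0, 0, 0, 0, 0, -0.02, 0.1],
    [0, 0, 0, 0, 0, -0.035, 0.1],
    [0, 0, -0.8, 0, 0, -0.04, 0.1],
    [0, 0, 0, 0, 0, -0.04, 0.1],
    [0, 0, 0, 0, 0, -0.04, 0.1],
    [0, 0, 0, 0, 0, -0.04, 0.1],
    [0, 0, 0, 0.005, 0.005, -0.04, 0.1],
    [0, 0, 0, 0.0267, 0.0284, -0.01, 0.1],
  ],
)

```text
time: 10.53
tool_pos: [0.4788, -0.3228, 0.2785]
tcp_rot: [1.303, 2.844, -0.009]
wrist_force: [2.0, 0.2, -0.7]
width: 0.23
grip_force: 78.8
```

Emit:
drive_tool(
  rows=[
    [0, 0, 0, 0.0267, 0.0284, 0, 0.1],
    [0, 0, 0, 0.0267, 0.0284, 0, 0.1],
    [0, 0, 0, 0.0267, 0.0284, 0, 0.1],
    [0, 0, 0, 0.0267, 0.0284, 0, 0.1],
    [0, 0, 0, 0.0267, 0.0284, 0, 0.1],
    [0, 0, 0, 0.0267, 0.0284, 0, 0.1],
    [0, 0, 0, 0.0267, 0.0284, 0, 0.1],
    [0, 0, 0, 0.0267, 0.0284, 0, 0.1],
  ],
)

```text
time: 11.2
tool_pos: [0.5068, -0.0048, 0.2698]
tcp_rot: [-1.302, -2.858, 0.001]
wrist_force: [0.3, -0.6, -2.6]
width: 0.224
grip_force: 78.8
```

Emit:
drive_tool(
  rows=[
    [0, 0, 0, 0.0267, 0.0284, 0, 0.1],
    [0, 0, 0, 0.0267, 0.0284, 0, 0.1],
    [0, 0, 0, 0.0267, 0.0284, 0, 0.1],
    [0, 0, 0, 0, 0, 0, 0.1],
    [0, 0, 0, 0, 0, 0, 0.1],
  ],
)

```text
time: 11.62
tool_pos: [0.5187, 0.1117, 0.2695]
tcp_rot: [-1.295, -2.86, 0.002]
wrist_force: [-0.6, -0.9, -1.4]
width: 0.222
grip_force: 78.9
```

```bash
python3 st.py
```

```text
t 11.6167 pos [0.5187 0.1117 0.2695] az_y 41.27 z [-0.002 -0.    -1.   ] F [-0.6 -0.9 -1.4] M [-0.02  0.03  0.01] w 0.222 g 78.9 q [ 0.17 -0.03  1.86 -0.    1.31 -0.56]
```

Emit:
drive_tool(
  rows=[
    [0, 0, 0, 0.0226, 0.026, 0.02, 0.1],
    [0, 0, 0, 0.0226, 0.0261, 0.02, 0.1],
    [0, 0, 0, 0, 0, 0.04, 0.1],
    [0, 0, 0, 0, 0, 0.04, 0.1],
    [0, 0, 0, 0, 0, 0.04, 0.1],
    [0, 0, 0, 0, 0, 0.03, 0.1],
    [0, 0, 0, 0, 0, 0.01, 0.1],
    [0, 0, 0, 0, 0, 0, 0.1],
  ],
)

```text
time: 12.28
tool_pos: [0.5257, 0.1758, 0.0667]
tcp_rot: [-1.302, -2.852, 0.009]
wrist_force: [-1.3, 0.3, -1.6]
width: 0.222
grip_force: 79.0
```

```bash
python3 st.py
cat > look.py <<'E'
import sys
from h import *
from scipy.spatial.transform import Rotation as R
s=status.read_state();M=R.from_rotvec(s["tcp_rot"]).as_matrix()
az=np.arctan2(M[1,1],M[0,1]);P=[*s["tool_pos"][:2],s["tool_pos"][2]-.0067,az+3*np.pi/4]
b=read_camera("side");l,t=190,190
img=cv2.resize(b["color"][t:t+150,l:l+150],(600,600),interpolation=cv2.INTER_CUBIC)
def dr(V,p,c):
    h=cv2.convexHull(((proj(b,place(V,p))-[l,t]+.5)*4).astype(np.float32)).astype(np.int32);cv2.polylines(img,[h],True,c,1)
for V in SQ[:3]: dr(V,P,(0,0,255))
bp=[.651,.2955,.012,-.070]
dr(PLATE[0],bp,(255,0,255))
dr(STUD[0],[.6765,.3172,.012,.034],(255,0,0))
save(img,sys.argv[1])
B=None
c=cv2.GaussianBlur(b["color"],(3,3),0)
h=cv2.cvtColor(c,cv2.COLOR_RGB2HSV);
print("P",np.round(P,4))
E
python3 look.py seat1.png
```

```text
t 12.2833 pos [0.5257 0.1758 0.0667] az_y 40.94 z [-0.008 -0.003 -1.   ] F [-1.3  0.3 -1.6] M [0.   0.04 0.01] w 0.222 g 79.0 q [ 0.28  0.2   2.01 -0.    0.94 -0.44]
P [0.5257 0.1758 0.06   3.0707]
```

View pics/seat1.png

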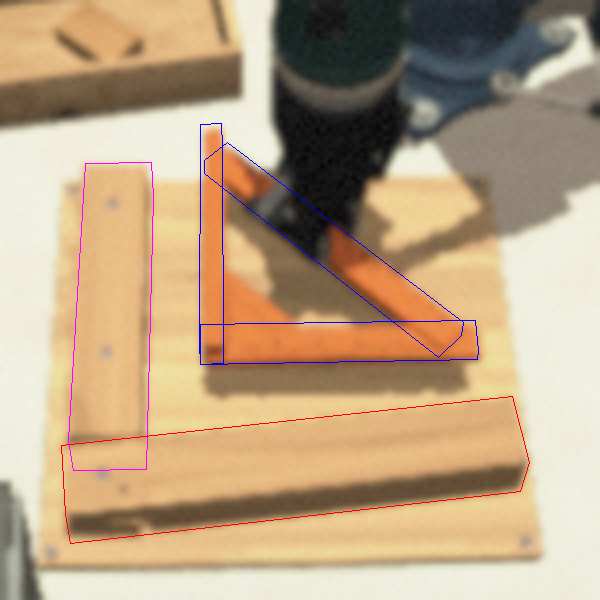

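The square hangs level in the grip, its fit lying over it with the corner at ≈(210,355) in the crop. It stands clear of the plate (inner edge ≈148) and the leaning stud, and the scrap shows in the box at the upper left.

Emit:
drive_tool(
  rows=[
    [0, 0, 0, 0, 0, 0.02, 0.1],
    [0, 0, 0, 0, 0, 0.015, 0.1],
    [0, 0, 0, 0, 0, 0.008, 0.1],
    [0, 0, 0, 0, 0, 0.0025, 0.1],
    [0, 0, 0, 0, 0, 0, 0.1],
    [0, 0, 0, 0, 0, 0, 0.1],
  ],
)

```text
time: 12.83
tool_pos: [0.5305, 0.1783, 0.0268]
tcp_rot: [1.302, 2.857, 0.003]
wrist_force: [0.1, 0.1, -1.6]
width: 0.223
grip_force: 79.0
```

```bash
python3 st.py
```

```text
t 12.8333 pos [0.5305 0.1783 0.0268] az_y 41.01 z [ 0.003  0.001 -1.   ] F [ 0.1  0.1 -1.6] M [-0.06  0.01 -0.  ] w 0.223 g 79.0 q [ 0.28  0.26  2.03 -0.    0.85 -0.44]
```

Emit:
drive_tool(
  rows=[
    [0, 0, 0, 0, 0, 0.004, 0.1],
    [0, 0, 0, 0, 0, 0.003, 0.1],
    [0, 0, 0, 0, 0, 0, 0.1],
    [0, 0, 0, 0, 0, 0, 0.1],
    [0, 0, 0, 0, 0, 0, 0.1],
  ],
)

```text
time: 13.25
tool_pos: [0.53, 0.1783, 0.0187]
tcp_rot: [1.302, 2.858, 0.002]
wrist_force: [0.8, -0.5, 0.3]
width: 0.22
grip_force: 79.3
```

```bash
python3 st.py
```

```text
t 13.25 pos [0.53   0.1783 0.0187] az_y 41.02 z [ 0.002  0.    -1.   ] F [ 0.8 -0.5  0.3] M [ 0.02 -0.21  0.04] w 0.22 g 79.3 q [ 0.28  0.27  2.03 -0.    0.84 -0.44]
```

Emit:
drive_tool(
  rows=[
    [0, 0, 0, -0.0071, 0.0071, 0, 0.1],
    [0, 0, 0, -0.0071, 0.0071, 0, 0.1],
    [0, 0, 0, -0.0035, 0.0035, 0, 0.1],
    [0, 0, 0, -0.0014, 0.0014, 0, 0.1],
    [0, 0, 0, 0, 0, 0, 0.1],
    [0, 0, 0, 0, 0, 0, 0.1],
  ],
)

```text
time: 13.75
tool_pos: [0.5561, 0.1763, 0.0187]
tcp_rot: [-1.302, -2.859, -0.0]
wrist_force: [-2.1, 0.1, 5.2]
width: 0.225
grip_force: 79.9
```

```bash
python3 st.py
```

```text
t 13.75 pos [0.5561 0.1763 0.0187] az_y 41.02 z [-0.  0. -1.] F [-2.1  0.1  5.2] M [0.07 0.29 0.14] w 0.225 g 79.9 q [ 0.26  0.31  1.98  0.    0.85 -0.45]
```

Emit:
drive_tool(
  rows=[
    [0, 0, 0, -0.0021, 0.0021, -0.0004, 0.1],
    [0, 0, 0, -0.0014, 0.0014, 0, 0.1],
    [0, 0, 0, 0, 0, 0, 0.1],
    [0, 0, 0, 0, 0, 0, 0.1],
  ],
)

```text
time: 14.08
tool_pos: [0.5608, 0.1758, 0.0187]
tcp_rot: [-1.302, -2.859, 0.0]
wrist_force: [-2.9, 0.9, 5.0]
width: 0.224
grip_force: 79.9
```

Emit:
drive_tool(
  rows=[
    [0, 0, 0, -0.0011, 0.0011, 0, 0.1],
    [0, 0, 0, 0, 0, 0, 0.1],
    [0, 0, 0, 0, 0, 0, 0.1],
  ],
)

```text
time: 14.33
tool_pos: [0.5621, 0.1757, 0.0187]
tcp_rot: [-1.302, -2.858, 0.001]
wrist_force: [-2.6, -0.4, 4.9]
width: 0.225
grip_force: 79.9
```

```bash
python3 st.py
```

```text
t 14.3333 pos [0.5621 0.1757 0.0187] az_y 41.02 z [-0.001 -0.    -1.   ] F [-2.6 -0.4  4.9] M [0.04 0.57 0.06] w 0.225 g 79.9 q [ 0.26  0.32  1.96  0.    0.86 -0.46]
```

Emit:
drive_tool(
  rows=[
    [0, 0, 0, -0.0008, 0.0008, 0, 0.1],
    [0, 0, 0, 0, 0, 0, 0.1],
    [0, 0, 0, 0, 0, 0, 0.1],
  ],
)

```text
time: 14.58
tool_pos: [0.5631, 0.1757, 0.0187]
tcp_rot: [-1.302, -2.858, 0.001]
wrist_force: [-4.1, 0.4, 6.8]
width: 0.226
grip_force: 80.0
```

Emit:
drive_tool(
  rows=[
    [0, 0, 0, -0.0008, 0.0008, 0, 0.1],
    [0, 0, 0, 0, 0, 0, 0.1],
    [0, 0, 0, 0, 0, 0, 0.1],
  ],
)

```text
time: 14.83
tool_pos: [0.5638, 0.1756, 0.0187]
tcp_rot: [-1.301, -2.857, 0.002]
wrist_force: [-4.9, 0.7, 7.3]
width: 0.226
grip_force: 80.1
```

```bash
python3 st.py
```

```text
t 14.8333 pos [0.5638 0.1756 0.0187] az_y 41.03 z [-0.002 -0.    -1.   ] F [-4.9  0.7  7.3] M [0.1  0.81 0.15] w 0.226 g 80.1 q [ 0.26  0.32  1.96  0.    0.86 -0.46]
```

Emit:
drive_tool(
  rows=[
    [0, 0, 0, -0.001, 0.001, -0.0004, 0.1],
    [0, 0, 0, 0, 0, 0, 0.1],
    [0, 0, 0, 0, 0, 0, 0.1],
    [0, 0, 0, 0, 0, 0, 0.1],
  ],
)

```text
time: 15.17
tool_pos: [0.5639, 0.1755, 0.0187]
tcp_rot: [-1.3, -2.855, 0.004]
wrist_force: [-6.7, 0.4, 8.3]
width: 0.223
grip_force: 80.2
```

```bash
python3 st.py
```

```text
t 15.1667 pos [0.5639 0.1755 0.0187] az_y 41.03 z [-0.005 -0.    -1.   ] F [-6.7  0.4  8.3] M [0.17 1.19 0.17] w 0.223 g 80.2 q [ 0.26  0.33  1.96  0.    0.86 -0.46]
```

Emit:
drive_tool(
  rows=[
    [0, 0, 0, 0.0035, 0.0035, -0.0002, 0.1],
    [0, 0, 0, 0.005, 0.005, 0, 0.1],
    [0, 0, 0, 0.0035, 0.0035, 0, 0.1],
    [0, 0, 0, 0, 0, 0, 0.1],
    [0, 0, 0, 0, 0, 0, 0.1],
  ],
)

```text
time: 15.58
tool_pos: [0.5649, 0.1907, 0.0187]
tcp_rot: [-1.299, -2.856, 0.008]
wrist_force: [-7.8, -5.9, 9.1]
width: 0.225
grip_force: 80.3
```

```bash
python3 st.py
```

```text
t 15.5833 pos [0.5649 0.1907 0.0187] az_y 41.08 z [-0.005 -0.003 -1.   ] F [-7.8 -5.9  9.1] M [-0.85  1.18  0.16] w 0.225 g 80.3 q [ 0.28  0.33  1.94 -0.    0.87 -0.43]
```

Emit:
drive_tool(
  rows=[
    [0, 0, 0, 0.0035, 0.0035, -0.0008, 0.1],
    [0, 0, 0, 0.0035, 0.0035, 0, 0.1],
    [0, 0, 0, 0.0035, 0.0035, 0, 0.1],
    [0, 0, 0, 0, 0, 0, 0.1],
    [0, 0, 0, 0, 0, 0, 0.1],
  ],
)

```text
time: 16.0
tool_pos: [0.5658, 0.205, 0.0187]
tcp_rot: [-1.299, -2.857, 0.01]
wrist_force: [-4.7, -6.8, 5.2]
width: 0.225
grip_force: 79.9
```

```bash
python3 st.py
```

```text
t 16.0 pos [0.5658 0.205  0.0187] az_y 41.1 z [-0.005 -0.004 -1.   ] F [-4.7 -6.8  5.2] M [-1.01  0.84  0.26] w 0.225 g 79.9 q [ 0.31  0.34  1.93 -0.    0.87 -0.41]
```

Emit:
drive_tool(
  rows=[
    [0, 0, 0, 0.0021, 0.0035, 0, 0.1],
    [0, 0, 0, 0.0028, 0.0028, 0, 0.1],
    [0, 0, 0, 0, 0, 0, 0.1],
    [0, 0, 0, 0, 0, 0, 0.1],
  ],
)

```text
time: 16.33
tool_pos: [0.5663, 0.2115, 0.0187]
tcp_rot: [-1.298, -2.856, 0.014]
wrist_force: [-8.4, -9.7, 7.8]
width: 0.219
grip_force: 80.3
```

```bash
python3 st.py
```

```text
t 16.3333 pos [0.5663 0.2115 0.0187] az_y 41.1 z [-0.008 -0.006 -1.   ] F [-8.4 -9.7  7.8] M [-1.65  1.2   0.12] w 0.219 g 80.3 q [ 0.32  0.35  1.92 -0.    0.88 -0.4 ]
```

Emit:
drive_tool(
  rows=[
    [0, 0, 0, 0.0018, 0.0018, -0.0003, 0.1],
    [0, 0, 0, 0.0014, 0.0014, 0, 0.1],
    [0, 0, 0, 0, 0, 0, 0.1],
    [0, 0, 0, 0, 0, 0, 0.1],
  ],
)

```text
time: 16.67
tool_pos: [0.5666, 0.216, 0.0187]
tcp_rot: [-1.299, -2.856, 0.014]
wrist_force: [-7.5, -9.8, 6.7]
width: 0.223
grip_force: 80.1
```

```bash
python3 st.py
```

```text
t 16.6667 pos [0.5666 0.216  0.0187] az_y 41.1 z [-0.008 -0.006 -1.   ] F [-7.5 -9.8  6.7] M [-1.59  1.12  0.19] w 0.223 g 80.1 q [ 0.33  0.35  1.92 -0.    0.88 -0.39]
```

Emit:
drive_tool(
  rows=[
    [0, 0, 0, 0.0011, 0.0011, 0, 0.1],
    [0, 0, 0, 0, 0, 0, 0.1],
    [0, 0, 0, 0, 0, 0, 0.1],
  ],
)

```text
time: 16.92
tool_pos: [0.5666, 0.2162, 0.0187]
tcp_rot: [-1.298, -2.856, 0.017]
wrist_force: [-7.5, -14.8, 7.6]
width: 0.225
grip_force: 80.2
```

```bash
python3 st.py
```

```text
t 16.9167 pos [0.5666 0.2162 0.0187] az_y 41.12 z [-0.008 -0.008 -1.   ] F [ -7.5 -14.8   7.6] M [-2.32  1.05  0.24] w 0.225 g 80.2 q [ 0.33  0.35  1.92 -0.01  0.88 -0.39]
```

Emit:
drive_tool(
  rows=[
    [0, 0, 0, 0, 0.0014, -0.0003, 0.1],
    [0, 0, 0, 0, 0, 0, 0.1],
    [0, 0, 0, 0, 0, 0, 0.1],
    [0, 0, 0, 0, 0, 0, 0.1],
  ],
)

```text
time: 17.25
tool_pos: [0.5666, 0.2162, 0.0187]
tcp_rot: [-1.297, -2.855, 0.021]
wrist_force: [-9.7, -17.1, 10.5]
width: 0.225
grip_force: 80.4
```

```bash
python3 st.py
python3 - <<'E'
from h import *
b=read_camera("side");l,t=190,190
img=cv2.resize(b["color"][t:t+150,l:l+150],(600,600),interpolation=cv2.INTER_CUBIC)
save(img,"seat2.png")
for m in masks_of(b,"stud"):
    if abs(m["bbox"][3]-324)<12: print(m["bbox"],fit([(b,m["mask"].astype(float))],STUD,[.6765,.3172,.012,-.05],(0,1,3)))
E
```

```text
t 17.25 pos [0.5666 0.2162 0.0187] az_y 41.12 z [-0.011 -0.01  -1.   ] F [ -9.7 -17.1  10.5] M [-2.66  1.4   0.2 ] w 0.225 g 80.4 q [ 0.33  0.36  1.91 -0.01  0.88 -0.39]
```

View pics/seat2.png

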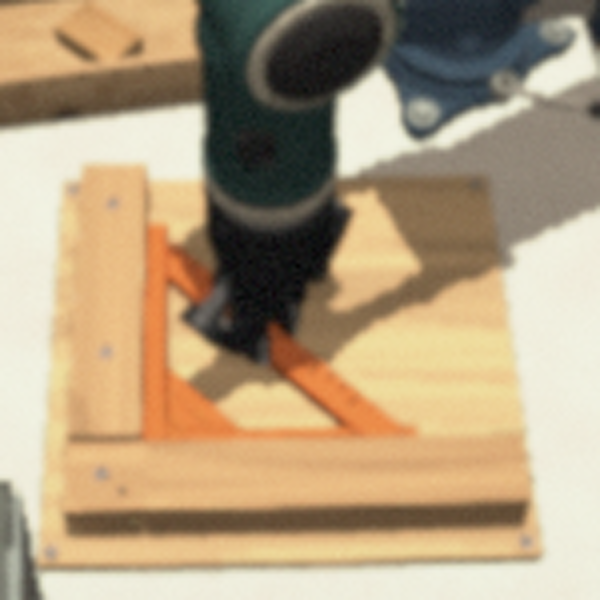

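The side view shows the fence leg along the plate (≈x 155 in the crop) and the plain leg against the stud (≈y 435). The stud is now parallel to the board edge. I'll add a little more push toward the plate and check that it holds steady.

Emit:
drive_tool(
  rows=[
    [0, 0, 0, -0.0011, 0.0011, -0.0003, 0.1],
    [0, 0, 0, 0, 0, 0, 0.1],
    [0, 0, 0, 0, 0, 0, 0.1],
    [0, 0, 0, 0, 0, 0, 0.1],
    [0, 0, 0, 0, 0, 0, 0.1],
    [0, 0, 0, 0, 0, 0, 0.1],
    [0, 0, 0, 0, 0, 0, 0.1],
    [0, 0, 0, 0, 0, 0, 0.1],
  ],
)

```text
time: 18.02
tool_pos: [0.5666, 0.2162, 0.0186]
tcp_rot: [-1.296, -2.852, 0.023]
wrist_force: [-12.9, -15.5, 11.6]
width: 0.227
grip_force: 80.6
```

```bash
python3 st.py
```

```text
t 18.0167 pos [0.5666 0.2162 0.0186] az_y 41.12 z [-0.014 -0.01  -1.   ] F [-12.9 -15.5  11.6] M [-2.49  1.94  0.18] w 0.227 g 80.6 q [ 0.33  0.36  1.91 -0.01  0.89 -0.39]
```

```bash
python3 -c "
from workcell import workorder
print(workorder.finish_job())"
```

```text
the job is handed in; nothing more can be done
None
```

The scrap is in the pine box, and the square is seated in the frame corner with the stud swung out square. I handed the job in at about 18 s with the gripper still holding the square, pressing about 13 N toward the plate and 15 N toward the stud.

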